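Put the calibration mass away and click the slide-top case shut

TASK

Put the steel calibration mass with the knob, standing upright, into the open pocket at the end of the wooden slide-top case, then slide the case's lid along its grooves and force it over the small springy ridge at the end until it is fully home against the felt pad. Feel for the ridge giving way and ease off: do not ram the lid into the pad, and leave the other things on the bench where they are.

Things in the scene. Friction and masses are not known exactly. Their poses are not given: they have to be found in the camera images.
- case: Wooden case screwed to the bench, 183 x 110 x 56 mm high. Origin on the bench under it; its +x is the way the lid slides shut. Far wall x=84..90, low entry wall x=-93..-79 (36 high), sides |y|=42..55. The lid runs in grooves in the sides (its bottom at z=44; 1.5 mm play up, 1 mm sideways) under lips at |y|=44..55, z=51.5..56. Only the middle, |y|<44, is clear above the lid.
- lid: Wooden lid, 0.11 kg, in the case's grooves, open by 70..84 mm at first. Origin under its middle, 44 mm above the bench; axes as the case's; home is at case x=0. Panel x=-82..79, |y|<49, z=0..6. It slides almost freely. A rib under its tail meets the ridge 12 mm before home; the push then climbs to 14..22 N, drops as the rib snaps over 4 mm before home, and rises again at the felt pad.
- cal_mass: Steel calibration mass, about 0.12 kg: disc 36 mm across and 14 high, with a knob 11 mm across standing on it, 32 high in all. Stands on the bench left or right of the case. Origin: centre of its underside, z up its axis.
- disc: Bystander: plain flat steel disc without knob, 50 mm across, 12 high; it stays on the bench. Origin: centre of its underside.
- tape: Bystander: roll of tape lying flat, 100 mm across, 24 high.
- screwdriver: Bystander: screwdriver lying on the bench, about 0.2 m long.
- jar: Bystander: small jar, 52 mm across, 60 high.
- meter: Bystander: multimeter lying flat, 150 x 80 x 34 mm.
- cup: Bystander: plastic cup, 72 mm across, 85 high.
- clampblock: Bystander: wooden block 70 x 30 x 30 mm.
- pocket (a point): Middle of the case's open pocket on its floor, 6 mm above the bench, at case x=47.5. The pocket is case x=16..79 (up to the felt pad), 84 mm wide, and open upwards while the lid is open; beside it a block 36 high fills the case.
- ridge_top (a point): Top of the springy wooden ridge across the case's entry end, at case x=-84, 43 mm above the bench; round, 10 mm across. It yields downwards when the lid's rib is forced over it.
- grip_bar (a point): Top middle of the grip bar across the lid, 66 mm above the bench, at lid x=-56. The bar is 12 mm thick along the slide, 60 wide, 16 high above the lid's flat top, which is free before and behind it.
- stop_pad: Grey felt pad inside the case's far wall, the stop for the lid: a strip 82 wide, 12 high, 4 thick. Origin: middle of its face, at case x=79, 49 mm above the bench. It gives about 1 mm per 12 N. The lid must never press on it with more than 25 N; 5 to 15 N is plenty.
Things that resemble listed ones, but are neither listed nor needed, are in the scene too. There is more than one size of the lid; the job needs the middle-sized.

How it is judged:
On the way, in this order (a step that is already met when the one before it is completed fails the run):
1. the calibration mass stands upright in the case's pocket, let go, with the lid still open (x of cal_mass in the frame of case between 0.02 and 0.075 m and y of cal_mass in the frame of case between -0.04 and 0.04 m and z of cal_mass in the frame of case below 0.009 m and angle between cal_mass's own z axis and vertical below 0.15 rad and contact force between the fingers and cal_mass below 0.1 N and x of lid in the frame of case below -0.02 m), for 0.2 s.
2. the lid is home (x of lid in the frame of case above -0.0025 m), for 0.2 s.
At the end, for the whole second after the job is handed in: The lid is within 2.5 mm of home against the felt pad and still lies in its grooves; the calibration mass stands upright (within 0.15 rad) on the pocket floor of the case; both are at rest (x of lid in the frame of case between -0.0025 and 0.003 m and y of lid in the frame of case between -0.004 and 0.004 m and z of lid in the frame of case below 0.048 m and angle between the x axis of lid and the x axis of case, either way round below 0.05 rad and x of cal_mass in the frame of case between 0.02 and 0.075 m and z of cal_mass in the frame of case below 0.009 m and angle between cal_mass's own z axis and vertical below 0.15 rad and linear speed of each of lid, cal_mass below 0.02 m/s); the robot touches nothing.
It fails at once if the lid is rammed: it presses on the felt stop pad with more than 25 N (contact force between lid and stop_pad above 25 N).
It fails at once if one of the other things on the bench is moved by more than 30 mm (distance of any of disc, tape, screwdriver, jar, meter, cup, clampblock from where it was at the start of the episode above 0.03 m).
It also fails if it takes over 58 s, if anything falls off the work surface, if the arm or the gripper's body presses on something with over 40 N, if the wrist force passes 120 N, or if a joint passes its speed limit or range.

ROBOT

A 6-joint arm with a two-finger parallel gripper is mounted at the origin on the work surface. World frame = base frame: x ahead of the robot, y to its left, z up, the work surface at z = 0. Lengths are in m, angles in rad, forces in N, time in s.
With the tool pointing down it reaches from about 0.375 to 0.825 m from the base axis. Payload 5.5 kg.
Tool frame: the origin (TCP) lies at the very end of the fingers, on their centre line; the grasp point (between the pads) lies 19 mm behind it; z points along the fingers, y is the line along which they close (so a half turn about z gives the same grasp; the last joint's range is limited). The gripper opens to 85 mm and grips with 20 to 120 N. Pads are 22 mm wide; open, the fingers measure 114 mm over their backs; the gripper's body (76 mm by 85 mm) begins 54 mm behind the grasp point. The pads swing forward as they close: fully open they stand 13 mm farther back than shut.
Start: joints at [1.312, 0.314, -0.047, 1.21, 0, 1.571], TCP at [0.154, 0.58, 0.204] pointing down, gripper open.
Joint ranges: [-2.67, 2.67], [-0.69, 1.73], [-1.03, 1.25], [-2.08, 2.16], [-1.42, 1.45], [-3.14, 3.14]. Speed limits (rad/s): [2.39, 2.39, 3.01, 3.14, 3.14, 3.14].

INTERFACE

Orientations are given as a 3x3 rotation matrix whose columns are the frame's x, y, z axes.
In Python, from rig import status, eyes, order gives the robot as it stands.
- The arm moves only by the tool apply_moves, never from a script. Its argument "moves" is a list of rows, each a list of 7 numbers: the shift along the tool's x, y, z normalised to -1 to 1, where 1 is 0.4 m, then the turn, a rotation vector about the tool's x, y, z normalised to -1 to 1, where 1 is 180 degrees, then the opening, from -1 (shut) to 1 (fully open). In form: [[tx, ty, tz, rx, ry, rz, fingers], ...]. A call has 1 to 10 rows; each row is the pose to reach, as a shift and turn from the pose commanded when the call began, along the tool's axes at that moment, turning the shorter way round; what a row does not reach only later rows make up. A row lasts 1/8 s, in which the tool goes at most 62.5 mm and 10.7 degrees, less where a joint would pass 70% of its speed; a pose out of reach is approached as far as the arm can. A call with a number of a shift or a turn outside -1 to 1 is refused whole. A call with a gripper value outside its range is refused whole. The fingers move at their own pace and stop on an object; the grip force is fixed at half the most. Time passes only in rows, so rows that repeat a pose let the fingers close. It gives the time, the measured TCP pose, the force, the opening and the grip force at its end, in the units of the state.
- status.observe(): the state, without advancing time (a new reading comes with each control period).
- eyes.get_image(name): name is "side" or "top" or "wrist"; returns the picture (480x640x3 uint8, red, green, blue); there is no depth.
- eyes.camera_info(name): a dict with "vertical_fov" (degrees; the focal length in pixels is half the picture's height over the tangent of half this angle, whatever the lens; pixels are square), "cx", "cy" (the principal point, pixels), "xyz" and "orientation" of the camera in the world. Camera axes: x right, y down, z forward; pixel columns grow to the right and rows downward; lengths in m; the calibration is good to about 2 mm. A picture is of the moment at which its call begins: read the wrist's pose just before it. camera_info takes no time and is no camera call; for the wrist camera it gives the pose at the moment of the call.
- order.close_job(): hands the job in; it is judged then, once.
The state is a dict: "time": time; "joints": joint angles; "joint_vel": joint speeds; "joint_efforts": joint torques, N m; "position": TCP position; "tcp_rot": TCP orientation; "contact_force": force on the tool from outside, world axes, zero at the start; "wrist_torque": the same for the moment, N m; "gripper_width": finger opening in m; "gripper_force": force on a finger pad.
Only numpy, scipy, OpenCV 4.12 (cv2) and the standard library are available. Lean on these libraries where they do the work, as an engineer would, in place of code of your own. Each camera call takes 0.05 s, during which the arm holds its last target. There are 200 camera calls.

## Working session

There is one attempt and no reset: what is moved stays moved. The work goes in short steps, Python scripts to look and compute and a tool call to move; the robot and the scene stay as the last step left them, time stands still between calls to the robot, and variables do not carry over. Pictures are saved under pics/ and viewed, at most 10 in all, crops included, and the job is handed in when it is done.

Besides the shell and the picture viewer there is one more tool, called as name(argument=value, ...) on one line, values as JSON. apply_moves: Moves the arm, as the interface text tells. Its arguments: {"type":"object","properties":{"moves":{"type":"array"}},"required":["moves"]}

```bash
mkdir -p pics; python3 - <<'E'
from rig import status, eyes, order
import cv2,numpy as np
for n in ("top","side"):
    im=eyes.get_image(n); cv2.imwrite(f"pics/{n}0.png",im[:,:,::-1])
    print(n,{k:np.round(v,4).tolist() if not isinstance(v,str) else v for k,v in eyes.camera_info(n).items()})
s=status.observe(); print({k:np.round(v,3).tolist() for k,v in s.items()})
E
ls
```

```text
top {'vertical_fov': 55.6255, 'cx': 318.6279, 'cy': 237.9583, 'xyz': [0.3348, -0.0089, 1.1301], 'orientation': [[0.0278, -0.9843, 0.1741], [-0.9993, -0.0321, -0.0215], [0.0267, -0.1733, -0.9845]]}
side {'vertical_fov': 42.7621, 'cx': 325.5078, 'cy': 244.9758, 'xyz': [0.5161, -1.1203, 1.0786], 'orientation': [[0.9996, -0.0217, 0.018], [-0.028, -0.6849, 0.7281], [-0.0035, -0.7283, -0.6852]]}
{'time': 0.1, 'joints': [1.312, 0.314, -0.048, 1.21, 0.0, 1.571], 'joint_vel': [-0.001, -0.001, 0.003, 0.001, 0.001, -0.002], 'joint_efforts': [-0.001, -54.077, 34.054, 0.011, -0.0, -0.0], 'position': [0.153, 0.579, 0.203], 'tcp_rot': [[-0.967, 0.256, -0.0], [0.256, 0.967, -0.001], [0.0, -0.002, -1.0]], 'contact_force': [-0.996, -0.313, 1.129], 'wrist_torque': [-0.008, -0.029, -0.023], 'gripper_force': 0.0, 'gripper_width': 0.085}
pics
```

View pics/top0.png

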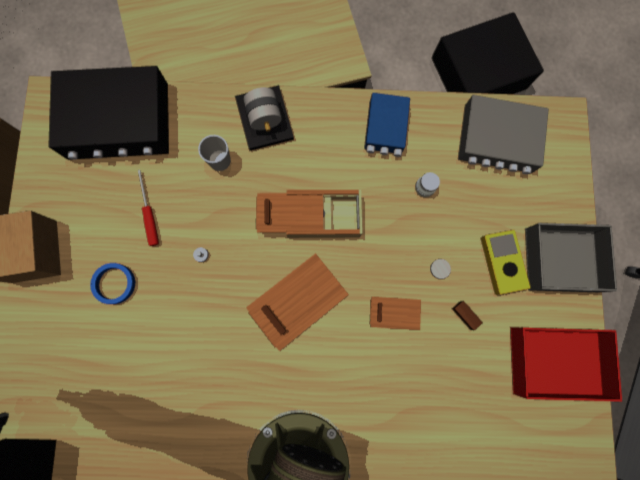

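View pics/side0.png

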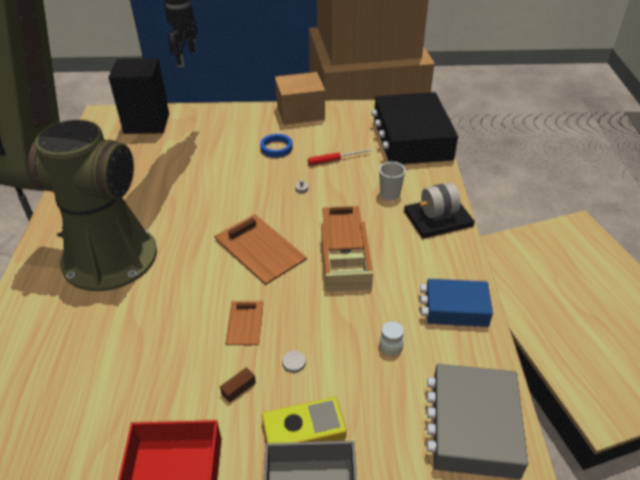

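The top view shows the knobbed mass at (201,255), the case at (310,213) with its grip bar at (267,211), and the pocket at (344,212). The lookalikes are:
- **For the mass:** the plain disc at (440,268) and the jar at (428,184).
- **For the lid:** the large lid at (297,302) and the small lid at (396,313).

I choose the knobbed one at (201,255) (side view (302,186)) and the lid already in the case.

```bash
cat > h.py <<'E'
import numpy as np, cv2
from rig import status, eyes, order
def cam(n):
    c=eyes.camera_info(n); f=240/np.tan(np.radians(c["vertical_fov"])/2)
    return dict(f=f,cx=c["cx"],cy=c["cy"],p=np.array(c["xyz"]),R=np.array(c["orientation"]))
def ray(c,u,v):
    d=c["R"]@np.array([(u-c["cx"])/c["f"],(v-c["cy"])/c["f"],1]); return c["p"],d/np.linalg.norm(d)
def plane(c,u,v,z):
    p,d=ray(c,u,v); return p+d*(z-p[2])/d[2]
def tri(*obs):  # obs: (cam,u,v)
    A=np.zeros((3,3));b=np.zeros(3);L=[]
    for c,u,v in obs:
        p,d=ray(c,u,v);M=np.eye(3)-np.outer(d,d);A+=M;b+=M@p;L.append((p,d))
    x=np.linalg.solve(A,b)
    return x,[float(np.linalg.norm(np.cross(x-p,d))) for p,d in L]
def proj(c,X):
    q=c["R"].T@(np.array(X)-c["p"]); return q[0]/q[2]*c["f"]+c["cx"],q[1]/q[2]*c["f"]+c["cy"]
E
python3 - <<'E'
from h import *
T=cv2.imread("pics/top0.png");S=cv2.imread("pics/side0.png");ct,cs=cam("top"),cam("side")
def blob(I,u,v,r,f):
    h=cv2.cvtColor(I,cv2.COLOR_BGR2HSV)[v-r:v+r,u-r:u+r]
    m=f(h).astype(np.uint8); n,l,st,ce=cv2.connectedComponentsWithStats(m)
    return [(st[i,4],np.round(ce[i]+[u-r,v-r],1),st[i,:4].tolist()) for i in range(1,n) if st[i,4]>6]
g=lambda h:(h[...,1]<60)
a=blob(T,201,255,15,g);b=blob(S,302,186,14,g);print("mass",a,b)
bar=lambda h:(h[...,2]<75)
k=blob(T,267,211,18,bar);l=blob(S,341,211,18,bar);print("bar",k,l)
A=max(a,key=lambda x:x[0])[1];B=max(b,key=lambda x:x[0])[1]
print("mass tri",tri((ct,*A),(cs,*B)))
K=max(k,key=lambda x:x[0])[1];L=max(l,key=lambda x:x[0])[1]
print("bar tri",tri((ct,*K),(cs,*L)),"plane",plane(ct,*K,.066))
for n,(u,v) in dict(c1=(258,194),c2=(258,235),c3=(361,191),c4=(362,236)).items(): print(n,plane(ct,u,v,.056))
c=cam("wrist");print(c["p"],c["R"]); s=status.observe();R=np.array(s["tcp_rot"]);print(R.T@(c["p"]-s["position"]),R.T@c["R"])
o=np.hstack([cv2.resize(T[165:280,175:380],None,fx=2.9,fy=2.9,interpolation=2)]);o2=cv2.resize(S[165:300,270:390],None,fx=2.46,fy=2.46)
print(o.shape);cv2.imwrite("pics/crop1.png",o)
E
```

```text
mass [(np.int32(180), array([200.2, 254.2]), [7, 7, 15, 15])] [(np.int32(107), array([301.4, 186.4]), [8, 8, 12, 13])]
bar [(np.int32(62), array([268.1, 213.5]), [17, 8, 4, 24])] [(np.int32(78), array([340.4, 211.3]), [8, 16, 21, 5])]
mass tri (array([0.48256148, 0.25736073, 0.01154049]), [0.00012909862338278952, 0.0001290986233828386])
bar tri (array([0.58288546, 0.09161712, 0.05566428]), [0.002127311631437364, 0.002127311631437226]) plane [0.57835992 0.09030432 0.066     ]
c1 [0.62834948 0.11799205 0.056     ]
c2 [0.52716276 0.11283873 0.056     ]
c3 [ 0.64479314 -0.1328554   0.056     ]
c4 [ 0.53288442 -0.13657346  0.056     ]
[0.08010806 0.59870358 0.37234754] [[ 2.56463184e-01  9.23744387e-01  2.84469581e-01]
 [ 9.66553964e-01 -2.45023751e-01 -7.57416387e-02]
 [-2.64109828e-04  2.94380143e-01 -9.55688371e-01]]
[ 0.0757887  -0.00043968 -0.16953269] [[-5.41208048e-04 -9.55688074e-01 -2.94380726e-01]
 [ 9.99999048e-01 -8.90870685e-04  1.05369315e-03]
 [-1.26925714e-03 -2.94379876e-01  9.55687646e-01]]
(334, 594, 3)
```

View pics/crop1.png

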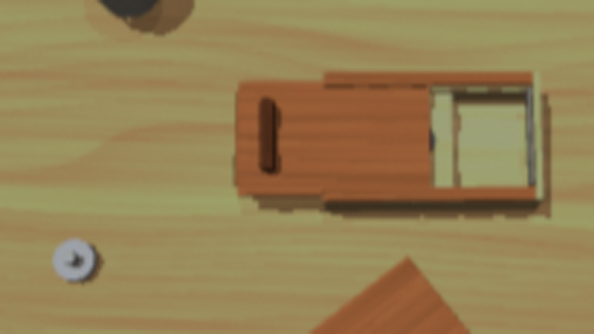

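The crop confirms the choice: the disc with its knob is at crop (75,260). The case runs from crop x 323 to 545, with the lid sticking out on the left. Next I move above the mass for wrist views.

apply_moves(moves=[[-1.0, -0.567, 0, 0, 0, 0.262, 1], [-1.0, -0.567, 0, 0, 0, 0.262, 1], [-1.0, -0.567, 0, 0, 0, 0.262, 1], [-1.0, -0.567, 0, 0, 0, 0.262, 1], [-1.0, -0.567, 0, 0, 0, 0.262, 1], [-1.0, -0.567, 0, 0, 0, 0.262, 1], [-1.0, -0.567, 0, 0, 0, 0.262, 1], [-1.0, -0.567, 0, 0, 0, 0.262, 1], [-1.0, -0.567, 0, 0, 0, 0.262, 1], [-1.0, -0.567, 0, 0, 0, 0.262, 1]])

```text
time: 1.35
position: [0.4815, 0.2588, 0.2033]
tcp_rot: [[-0.47, 0.883, -0.001], [0.883, 0.47, 0.0], [0.0, -0.001, -1.0]]
contact_force: [-0.8, -0.1, -0.4]
gripper_width: 0.0854
gripper_force: 0.0
```

```bash
python3 - <<'E'
from h import *
s=status.observe();c=cam("wrist");im=eyes.get_image("wrist");cv2.imwrite("pics/w1.png",im[:,:,::-1])
print(s["position"],s["tcp_rot"],s["joints"]); np.savez("w1.npz",**c)
print(proj(c,[.4826,.2574,.0115]),proj(c,[.4826,.2574,.032]))
E
```

```text
[0.48145248 0.25876194 0.20329376] [[-4.69966266e-01  8.82683825e-01 -9.86189767e-04]
 [ 8.82684248e-01  4.69966507e-01  1.33910009e-05]
 [ 4.75296180e-04 -8.64200855e-04 -9.99999514e-01]] [ 4.92851551e-01  2.13941948e-01 -1.78260525e-01  1.17945634e+00
  4.78403135e-04  1.57439485e+00]
(np.float64(320.6177965314805), np.float64(203.4762128357602)) (np.float64(320.69205917354157), np.float64(208.75282427885034))
```

View pics/w1.png

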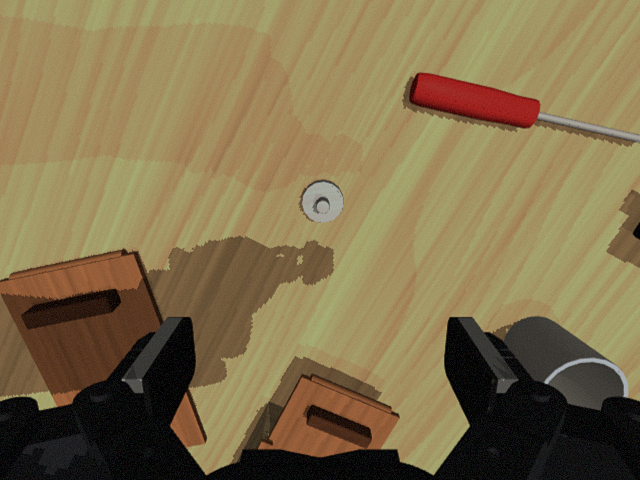

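The wrist view shows the mass disc at (322,201) and its knob top at (323,207), within about 1.5 mm of the prediction. I lower the arm and take a second view for height.

apply_moves(moves=[[0, 0, 0.225, 0, 0, 0, 1], [0, 0, 0.225, 0, 0, 0, 1], [0, 0, 0.225, 0, 0, 0, 1]])

```text
time: 1.78
position: [0.4794, 0.2584, 0.1115]
tcp_rot: [[-0.471, 0.882, -0.004], [0.882, 0.471, -0.002], [0.0, -0.005, -1.0]]
contact_force: [0.5, 0.6, 0.6]
gripper_width: 0.0859
gripper_force: 0.0
```

```bash
python3 - <<'E'
from h import *
s=status.observe();c2=cam("wrist");im=eyes.get_image("wrist")[:,:,::-1].copy();cv2.imwrite("pics/w2.png",im)
c1=dict(np.load("w1.npz")); w1=cv2.imread("pics/w1.png")
print("tcp",s["position"]); R=np.array(s["tcp_rot"])
def disc(I,c):
    u,v=map(int,proj(c,[.4826,.2574,.014])); r=70
    h=cv2.cvtColor(I,cv2.COLOR_BGR2HSV)[v-r:v+r,u-r:u+r]
    m=((h[...,1]<45)&(h[...,2]>90)).astype(np.uint8)
    cs,_=cv2.findContours(m,cv2.RETR_EXTERNAL,cv2.CHAIN_APPROX_NONE)
    k=max(cs,key=cv2.contourArea); e=cv2.fitEllipse(k)
    return (e[0][0]+u-r,e[0][1]+v-r),e[1]
a,sa=disc(w1,c1);b,sb=disc(im,c2);print(a,sa,b,sb)
x,r=tri((c1,*a),(c2,*b));print("disc",x,r)
t=plane(c2,*b,.011);print("plane",t, "tool delta/0.4",R.T@(t-s["position"])/.4)
u,v=map(int,b);cv2.imwrite("pics/w2c.png",cv2.resize(im[v-60:v+60,u-60:u+60],None,fx=3,fy=3));print("crop off",u-60,v-60)
E
```

```text
tcp [0.47939449 0.25835944 0.11154371]
(322.29803466796875, 201.5324249267578) (39.930870056152344, 40.321632385253906) (327.24793243408203, 231.6071548461914) (51.39546203613281, 53.5020751953125)
disc [0.48275341 0.26030068 0.01527244] [8.787247196235054e-05, 8.787247196246064e-05]
plane [0.48345078 0.25931738 0.011     ] tool delta/0.4 [-0.00270195  0.01129055  0.25130713]
crop off 267 171
```

View pics/w2c.png

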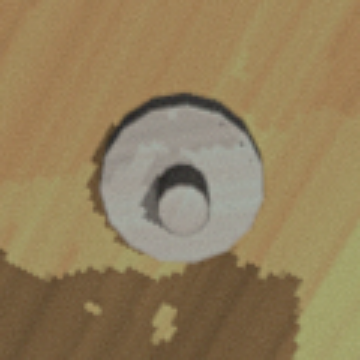

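The mass has its knob up, with the knob top at crop (184,208), which is full (328,240). The disc face triangulates to 15 mm, against 14 mm given. Now I descend onto the knob.

apply_moves(moves=[[-0.002, 0.01, 0.1, 0, 0, 0, 1], [-0.002, 0.01, 0.2, 0, 0, 0, 0.3], [-0.002, 0.01, 0.236, 0, 0, 0, 0], [-0.002, 0.01, 0.236, 0, 0, 0, 0], [-0.002, 0.01, 0.236, 0, 0, 0, 0]])

```text
time: 2.45
position: [0.4876, 0.2605, 0.0211]
tcp_rot: [[-0.47, 0.883, 0.003], [0.883, 0.47, 0.001], [-0.0, 0.003, -1.0]]
contact_force: [0.2, 0.8, -0.5]
gripper_width: 0.0425
gripper_force: 0.0
```

apply_moves(moves=[[0.003, -0.008, 0.01, 0, 0, 0, 0], [0.003, -0.008, 0.01, 0, 0, 0, 0], [0.003, -0.008, 0.01, 0, 0, 0, 0]])

```text
time: 2.82
position: [0.4828, 0.2592, 0.0155]
tcp_rot: [[-0.47, 0.883, 0.0], [0.883, 0.47, 0.0], [0.0, 0.0, -1.0]]
contact_force: [-0.5, 0.5, -0.6]
gripper_width: 0.0427
gripper_force: 0.0
```

apply_moves(moves=[[0, 0, 0, 0, 0, 0, -1], [0, 0, 0, 0, 0, 0, -1], [0, 0, 0, 0, 0, 0, -1], [0, 0, 0, 0, 0, 0, -1], [0, 0, 0, 0, 0, 0, -1]])

```text
time: 3.45
position: [0.4827, 0.2591, 0.0152]
tcp_rot: [[-0.47, 0.883, -0.0], [0.883, 0.47, -0.0], [0.0, -0.0, -1.0]]
contact_force: [-1.0, 1.1, -0.2]
gripper_width: 0.0002
gripper_force: 0.0
```

The fingers shut on nothing, so I look again.

```bash
python3 - <<'E'
from h import *
s=status.observe();c2=cam("wrist");im=eyes.get_image("wrist")[:,:,::-1].copy();cv2.imwrite("pics/w3.png",im);t=eyes.get_image("top")[:,:,::-1];q=eyes.get_image("side")[:,:,::-1]
a=cv2.resize(im[120:480,140:500],(400,400));b=cv2.resize(q[140:240,250:350],(400,400));print(s["gripper_width"],proj(c2,[.483,.2595,.014]))
cv2.imwrite("pics/w3c.png",np.hstack([a,b]))
E
```

```text
0.0001739934746618333 (np.float64(322.08638277246416), np.float64(291.4217760053883))
```

View pics/w3c.png

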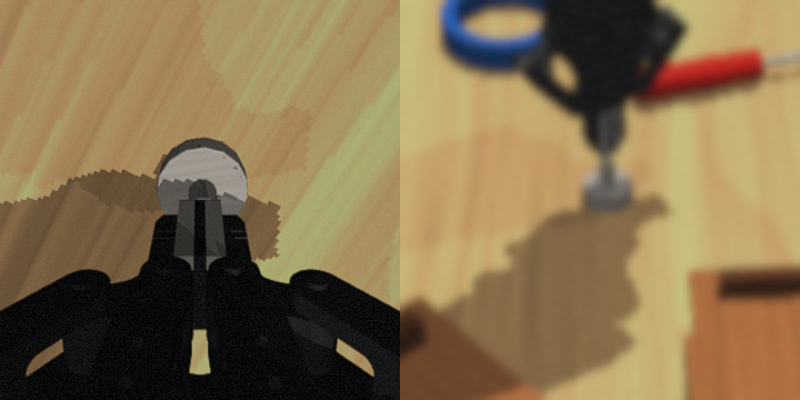

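```bash
python3 - <<'E'
from h import *
s=status.observe();c=cam("wrist");R=np.array(s["tcp_rot"]);p=np.array(s["position"]);print(p,c["p"],R.T@(c["p"]-p))
for o in [(0,0,0),(-.011,0,0),(.011,0,0),(0,0,-.017),(-.011,0,-.019),(.011,0,-.019)]:
    u,v=proj(c,p+R@np.array(o));print(o,"full",round(u),round(v),"crop",round((u-140)/.9),round((v-120)/.9))
im=cv2.imread("pics/w3.png")[210:370,260:390];cv2.imwrite("pics/w3d.png",cv2.resize(im,None,fx=4.6,fy=3.7*4.6/3.7*.8,interpolation=cv2.INTER_CUBIC))
E
```

```text
[0.48271531 0.25914374 0.01520448] [0.44662324 0.32513128 0.18471591] [ 0.07520899 -0.0008708  -0.16951097]
(0, 0, 0) full 321 293 crop 201 192
(-0.011, 0, 0) full 321 316 crop 201 218
(0.011, 0, 0) full 321 269 crop 201 165
(0, 0, -0.017) full 321 311 crop 201 212
(-0.011, 0, -0.019) full 321 338 crop 201 243
(0.011, 0, -0.019) full 321 287 crop 202 185
```

View pics/w3d.png

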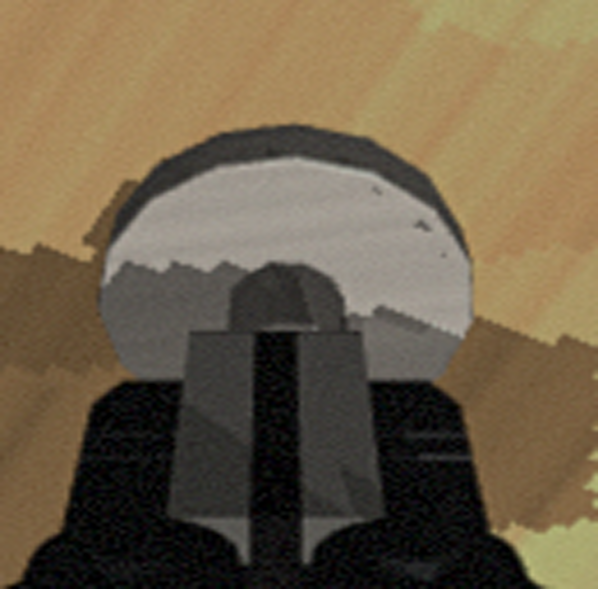

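The fingers are shut just over the knob's top: the knob side is fully visible at crop (287,295), and the tip edge is at crop y 330. The mass has not moved. So the tips stand some 17 mm or more behind the reported TCP. I open, go 14 mm lower and close again.

apply_moves(moves=[[0, 0, 0, 0, 0, 0, 0], [0, 0, 0, 0, 0, 0, 0], [0, 0, 0, 0, 0, 0, 0], [0, 0, 0.018, 0, 0, 0, 0], [0, 0, 0.035, 0, 0, 0, 0], [0, 0, 0.035, 0, 0, 0, 0]])

```text
time: 4.35
position: [0.4819, 0.2587, 0.0002]
tcp_rot: [[-0.47, 0.883, -0.001], [0.883, 0.47, -0.001], [-0.0, -0.002, -1.0]]
contact_force: [-0.5, -0.4, 1.2]
gripper_width: 0.0423
gripper_force: 0.0
```

apply_moves(moves=[[0, 0, 0, 0, 0, 0, -1], [0, 0, 0, 0, 0, 0, -1], [0, 0, 0, 0, 0, 0, -1], [0, 0, 0, 0, 0, 0, -1]])

```text
time: 4.85
position: [0.483, 0.2593, 0.0014]
tcp_rot: [[-0.47, 0.883, 0.0], [0.883, 0.47, 0.0], [0.0, 0.001, -1.0]]
contact_force: [0.6, 0.7, 0.1]
gripper_width: 0.005
gripper_force: 58.7
```

The grip reads 59 N but only 5 mm wide, so it may just be the knob's rounded top. I regrip lower.

apply_moves(moves=[[0, 0, 0, 0, 0, 0, 0], [0, 0, 0, 0, 0, 0, 0], [0, 0, 0.008, 0, 0, 0, 0], [0, 0, 0.015, 0, 0, 0, 0], [0, 0, 0.015, 0, 0, 0, 0]])

```text
time: 5.48
position: [0.4823, 0.2589, -0.0052]
tcp_rot: [[-0.47, 0.883, -0.001], [0.883, 0.47, -0.0], [0.0, -0.001, -1.0]]
contact_force: [-0.8, -0.5, -0.1]
gripper_width: 0.0428
gripper_force: 0.0
```

apply_moves(moves=[[0, 0, 0, 0, 0, 0, -1], [0, 0, 0, 0, 0, 0, -1], [0, 0, 0, 0, 0, 0, -1], [0, 0, 0, 0, 0, 0, -1]])

```text
time: 5.98
position: [0.483, 0.2592, -0.0046]
tcp_rot: [[-0.47, 0.883, 0.0], [0.883, 0.47, 0.0], [-0.0, 0.0, -1.0]]
contact_force: [0.7, 0.4, -0.4]
gripper_width: 0.0072
gripper_force: 58.6
```

```bash
python3 - <<'E'
from h import *
c=cam("wrist");print(c["f"]);im=eyes.get_image("wrist")[:,:,::-1].copy();cv2.imwrite("pics/w4.png",im)
q=eyes.get_image("side")[:,:,::-1]
cv2.imwrite("pics/w4c.png",np.hstack([cv2.resize(im[210:370,250:410],(480,480),interpolation=2),cv2.resize(q[165:205,290:316],(312,480),interpolation=2)]))
E
```

```text
429.4256891654594
```

View pics/w4c.png

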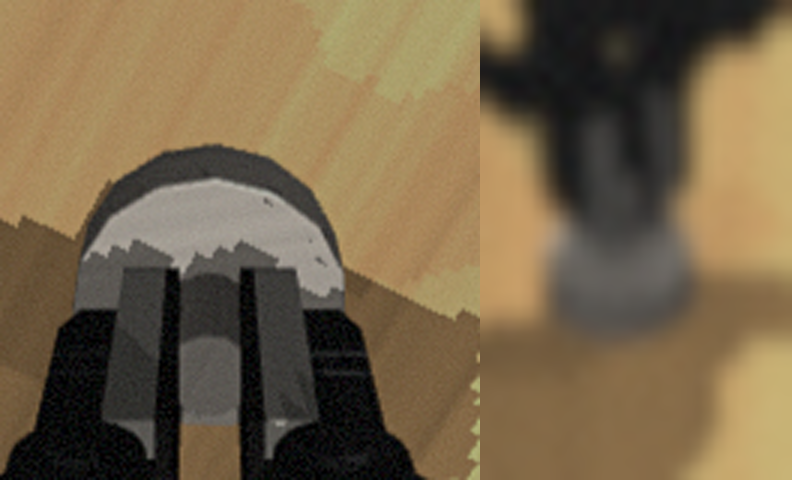

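The knob now sits firmly between the pads: left crop, pads at x 150 and 250, knob top at (210,375). Now I lift and carry it over the pocket.

apply_moves(moves=[[0, 0, -0.05, 0, 0, 0, -1], [0, 0, -0.15, 0, 0, 0, -1], [0, 0, -0.25, 0, 0, 0, -1], [0, 0, -0.3, 0, 0, 0, -1], [-0.07, -0.014, -0.3, 0, 0, 0.01, -1], [-0.19, -0.038, -0.3, 0, 0, 0.03, -1], [-0.32, -0.065, -0.3, 0, 0, 0.05, -1], [-0.45, -0.09, -0.3, 0, 0, 0.08, -1], [-0.58, -0.117, -0.3, 0, 0, 0.11, -1]])

```text
time: 7.2
position: [0.5503, 0.0307, 0.115]
tcp_rot: [[-0.14, 0.99, -0.0], [0.99, 0.14, 0.0], [0.0, -0.0, -1.0]]
contact_force: [1.2, 0.4, -1.3]
gripper_width: 0.007
gripper_force: 58.7
```

```bash
python3 - <<'E'
from h import *
s=status.observe();print(s["position"],s["tcp_rot"][:2],s["gripper_width"],s["gripper_force"])
R=np.array(s["tcp_rot"]);print("to pocket",R.T@(np.array([.5876,-.092,s["position"][2]])-s["position"])/.4)
c=cam("wrist");cv2.imwrite("pics/w5.png",eyes.get_image("wrist")[:,:,::-1]);np.savez("w5.npz",**c)
E
```

```text
[0.55030883 0.03073836 0.1150159 ] [[-1.39988868e-01  9.90152988e-01 -4.20152281e-04]
 [ 9.90153069e-01  1.39988910e-01  7.15628787e-05]] 0.007032533560828464 58.71043145656586
to pocket [-3.16875279e-01  4.93548881e-02 -6.11287020e-05]
```

apply_moves(moves=[[-0.1, 0.016, 0, 0, 0, 0.01, -1], [-0.21, 0.033, 0, 0, 0, 0.02, -1], [-0.29, 0.045, 0, 0, 0, 0.034, -1], [-0.317, 0.049, 0, 0, 0, 0.034, -1], [-0.317, 0.049, 0, 0, 0, 0.034, -1], [-0.317, 0.049, 0, 0, 0, 0.034, -1]])

```text
time: 8.0
position: [0.5873, -0.0892, 0.115]
tcp_rot: [[-0.038, 0.999, -0.001], [0.999, 0.038, 0.001], [0.001, -0.001, -1.0]]
contact_force: [-0.5, -0.0, -1.1]
gripper_width: 0.0072
gripper_force: 58.7
```

```bash
python3 - <<'E'
from h import *
s=status.observe();print(s["position"],s["tcp_rot"][:2],s["gripper_width"],s["gripper_force"])
c=cam("wrist");w=eyes.get_image("wrist")[:,:,::-1].copy();cv2.imwrite("pics/w6.png",w);np.savez("w6.npz",**c)
cv2.imwrite("pics/w56.png",np.hstack([cv2.resize(cv2.imread("pics/w5.png"),(400,300)),cv2.resize(w,(400,300))]))
ax=np.array([.033,-1,0]);ay=np.array([1,.033,0]);o=np.array([.5876,-.092,0])-.0475*ax
for n,(x,y,z) in dict(far1=(90,55,56),far2=(90,-55,56),in1=(84,42,56),p=(47.5,0,6),lipA=(20,44,56),lipB=(20,-44,56)).items():
    print(n,np.round(proj(c,o+ax*x/1e3+ay*y/1e3+[0,0,z/1e3])))
E
```

```text
[ 0.58733849 -0.0891599   0.11503522] [[-3.79856082e-02  9.99278026e-01 -7.21989150e-04]
 [ 9.99278088e-01  3.79860462e-02  6.02841334e-04]] 0.007226022631838632 58.71582090854645
far1 [414. 323.]
far2 [228. 322.]
in1 [392. 314.]
p [321. 230.]
lipA [402. 207.]
lipB [240. 206.]
```

View pics/w6.png

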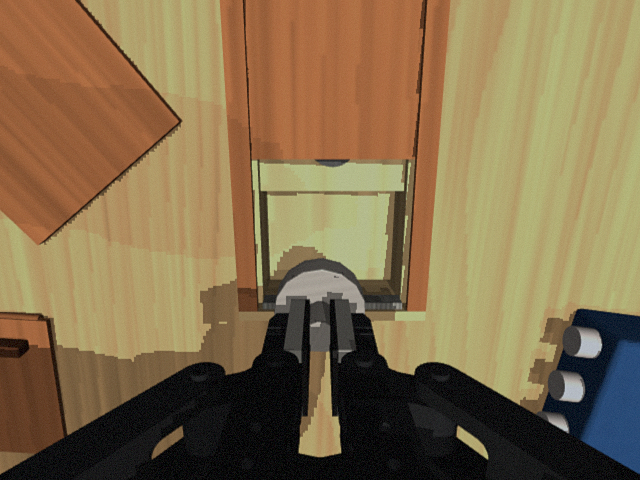

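The wrist view shows the pocket between the rails. The rail outer far corners are at (240,311) and (427,310), the lid's front edge is at v 160, and the mass hangs upright at (320,290). The case sits about 11 px (7 mm) to image right of my prediction, so I fit its edges numerically.

```bash
python3 - <<'E'
from h import *
c=dict(np.load("w6.npz"));I=cv2.imread("pics/w6.png");h=cv2.cvtColor(I,cv2.COLOR_BGR2HSV)
print("rail",h[250,245],h[250,425],"wood",h[250,470],"lid",h[100,330],"far",h[315,260])
L=[];Rr=[]
ru,tu=h[250,243].astype(int),h[250,470].astype(int)
m=(h[...,0]<(int(h[250,425][0])+int(h[250,470][0]))/2)
for v in range(170,300,3):
    r=np.where(m[v,225:452])[0]+225
    row=I[v].astype(int); d=row[:,0]  # blue channel, brown has low blue
    thr=(d[470]+np.median(d[420:424]))/2
    rr=[u for u in range(455,415,-1) if d[u-2:u+1].mean()<thr]; ll=[u for u in range(215,255) if d[u:u+3].mean()<(d[470]+np.median(d[420:424]))/2]
    if rr and ll: Rr.append((rr[0],v));L.append((ll[0],v))
def fit(P):
    P=np.array(P,float);W=np.array([plane(c,u,v,.056)[:2] for u,v in P]);vx,vy,x0,y0=cv2.fitLine(W.astype(np.float32),cv2.DIST_HUBER,0,.001,.001).ravel()
    s=-1 if vy>0 else 1
    return np.array([x0,y0]),np.array([vx,vy])*s,P[[0,-1]]
a,da,pa=fit(L);b,db,pb=fit(Rr);print(a,da,pa,b,db,pb)
d=(da+db);d/=np.linalg.norm(d);n=np.array([-d[1],d[0]]);print("dir",d,"yaw",np.degrees(np.arctan2(d[1],d[0])),"width",n@(b-a),"skew deg",np.degrees(np.arctan2(da[0],-da[1])-np.arctan2(db[0],-db[1])))
# far wall outer edge: vertical scan for rail-end
for u in (246,420): print("col",u,[int(x) for x in I[300:330,u,0]])
mid=(a+b)/2
fc=[plane(c,240,320,.056)[:2],plane(c,427,318.5,.056)[:2]];print("farcorners",fc)
T=cam("top")
for (u,v),(tu,tv) in [((427,311),(358.4,190)),((240,312),(361,233.5))]: print(tri((c,u,v),(T,tu,tv)))
s=status.observe();np.savez("case.npz",d=d,mid=mid,n=n)
E
```

```text
rail [ 12 155 148] [ 12 157 161] wood [ 29  87 179] lid [ 11 154 169] far [ 19 105 138]
[ 0.53425723 -0.08676069] [-0.079964   -0.99679774] [[229. 170.]
 [215. 299.]] [ 0.6478463 -0.061088 ] [ 0.03871458 -0.9992503 ] [[437. 170.]
 [427. 299.]]
dir [-0.02066114 -0.99978656] yaw -91.183876 width 0.113034375 skew deg -6.805233
col 246 [43, 39, 32, 33, 44, 42, 37, 37, 39, 32, 38, 55, 80, 82, 82, 81, 80, 84, 82, 83, 80, 72, 73, 69, 72, 70, 70, 71, 69, 71]
col 420 [61, 59, 63, 60, 62, 64, 61, 59, 65, 62, 63, 94, 135, 130, 130, 130, 130, 127, 127, 132, 123, 106, 109, 108, 112, 106, 109, 109, 110, 109]
farcorners [array([ 0.54140292, -0.13465204]), array([ 0.65149804, -0.12955753])]
(array([ 0.65060339, -0.12707326,  0.05061622]), [0.0018609116249499774, 0.0018609116249501372])
(array([ 0.54020361, -0.1347041 ,  0.04661411]), [0.0006802431836556445, 0.0006802431836554984])
```

The right rail and the far corners agree: yaw −87.8°, width 110 mm, case origin near (0.593, −0.042), and the tool is already aligned. The pocket is at (0.5948, −0.0897), 7.5 mm along tool +y.

apply_moves(moves=[[-0.002, 0.01, 0, 0, 0, 0, -1], [-0.002, 0.019, 0, 0, 0, 0, -1], [-0.002, 0.019, 0.08, 0, 0, 0, -1], [-0.002, 0.019, 0.16, 0, 0, 0, -1], [-0.002, 0.019, 0.22, 0, 0, 0, -1], [-0.002, 0.019, 0.25, 0, 0, 0, -1], [-0.002, 0.019, 0.265, 0, 0, 0, -1], [-0.002, 0.019, 0.265, 0, 0, 0, -1]])

```text
time: 9.05
position: [0.5958, -0.0909, 0.0095]
tcp_rot: [[-0.037, 0.999, 0.0], [0.999, 0.037, -0.0], [-0.0, 0.0, -1.0]]
contact_force: [0.4, 0.4, -1.1]
gripper_width: 0.0072
gripper_force: 58.8
```

apply_moves(moves=[[0, 0, 0.008, 0, 0, 0, -1], [0, 0, 0.015, 0, 0, 0, -1], [0, 0, 0.018, 0, 0, 0, -1], [0, 0, 0.018, 0, 0, 0, -1]])

```text
time: 9.55
position: [0.5955, -0.0909, 0.002]
tcp_rot: [[-0.036, 0.999, -0.0], [0.999, 0.036, -0.0], [-0.0, -0.0, -1.0]]
contact_force: [-1.1, -0.7, -1.5]
gripper_width: 0.0071
gripper_force: 58.8
```

apply_moves(moves=[[0, 0, 0.001, 0, 0, 0, -1], [0, 0, 0.001, 0, 0, 0, -0.7], [0, 0, 0.001, 0, 0, 0, -0.45], [0, 0, 0.001, 0, 0, 0, -0.45], [0, 0, 0.001, 0, 0, 0, -0.45], [0, 0, -0.05, 0, 0, 0, -0.45], [0, 0, -0.12, 0, 0, 0, -0.45], [0, 0, -0.2, 0, 0, 0, -0.45], [0, 0, -0.275, 0, 0, 0, -0.45], [0, 0, -0.275, 0, 0, 0, -0.45]])

```text
time: 10.8
position: [0.5977, -0.0912, 0.1148]
tcp_rot: [[-0.036, 0.999, 0.005], [0.999, 0.036, -0.001], [-0.001, 0.005, -1.0]]
contact_force: [-0.5, 0.2, -0.4]
gripper_width: 0.0236
gripper_force: 0.0
```

```bash
python3 - <<'E'
from h import *
s=status.observe();print(s["position"],s["tcp_rot"][:2],s["gripper_width"],s["gripper_force"])
c=cam("wrist");I=eyes.get_image("wrist")[:,:,::-1].copy();cv2.imwrite("pics/w7.png",I);np.savez("w7.npz",**c)
d=np.array([.0393,-.9992,0]);n=np.array([.9992,.0393,0]);o=np.array([.593,-.0422,0])
h=cv2.cvtColor(I,cv2.COLOR_BGR2HSV)
u,v=map(int,proj(c,o+.0475*d+[0,0,.02]));print("exp",u,v)
r=45;m=((h[v-r:v+r,u-r:u+r,1]<45)&(h[v-r:v+r,u-r:u+r,2]>90)).astype(np.uint8)
k=max(cv2.findContours(m,0,1)[0],key=cv2.contourArea);e=cv2.fitEllipse(k);print(e,cv2.contourArea(k))
X=plane(c,e[0][0]+u-r,e[0][1]+v-r,.02)-o;print("mass case",X@d,X@n)
# lid front edge along the centreline: brightness profile
for y in (-.02,.02):
    P=[(x,*map(int,proj(c,o+x/1e3*d+y*n+[0,0,.05]))) for x in range(-40,30,2)]
    print(y,[(x,int(h[b,a,0]),int(h[b,a,2])) for x,a,b in P if 0<=b<480])
E
```

```text
[ 0.59767519 -0.09121587  0.11480776] [[-3.64806496e-02  9.99321457e-01  5.07820134e-03]
 [ 9.99333945e-01  3.64847902e-02 -7.25095929e-04]] 0.023573232248803224 0.0
exp 315 229
((45.46466827392578, 46.34691619873047), (52.423954010009766, 53.84035110473633), 96.59111785888672) 2214.0
mass case 0.04814067130291195 -2.5248224342592964e-05
-0.02 [(-40, 12, 168), (-38, 12, 168), (-36, 11, 170), (-34, 11, 168), (-32, 12, 170), (-30, 11, 167), (-28, 12, 165), (-26, 12, 172), (-24, 13, 173), (-22, 12, 174), (-20, 12, 170), (-18, 11, 171), (-16, 12, 171), (-14, 11, 170), (-12, 12, 168), (-10, 11, 173), (-8, 12, 171), (-6, 12, 159), (-4, 12, 163), (-2, 21, 137), (0, 24, 138), (2, 28, 180), (4, 27, 184), (6, 29, 178), (8, 28, 179), (10, 27, 180), (12, 29, 178), (14, 29, 181), (16, 17, 118), (18, 24, 151), (20, 29, 179), (22, 28, 180), (24, 31, 182), (26, 28, 179), (28, 28, 177)]
0.02 [(-40, 12, 174), (-38, 12, 171), (-36, 12, 170), (-34, 12, 174), (-32, 12, 171), (-30, 12, 169), (-28, 12, 169), (-26, 12, 167), (-24, 12, 167), (-22, 12, 166), (-20, 12, 166), (-18, 12, 167), (-16, 12, 166), (-14, 12, 169), (-12, 12, 169), (-10, 11, 171), (-8, 12, 170), (-6, 12, 168), (-4, 12, 168), (-2, 19, 151), (0, 36, 188), (2, 34, 188), (4, 34, 185), (6, 35, 188), (8, 35, 187), (10, 33, 184), (12, 34, 186), (14, 34, 191), (16, 18, 148), (18, 34, 191), (20, 33, 187), (22, 33, 187), (24, 33, 185), (26, 33, 191), (28, 34, 191)]
```

The mass stands upright and centred, at case (48, 0) mm. The lid's front edge is at x ≈ −3 mm, so the lid is open by about 82 mm, which fits the given range. Next I shut the fingers and go behind the bar (bar centre at about case x −138).

apply_moves(moves=[[0.1, 0, 0, 0, 0, 0, -1], [0.22, -0.001, 0, 0, 0, 0, -1], [0.34, -0.002, 0, 0, 0, 0, -1], [0.45, -0.003, 0, 0, 0, 0, -1], [0.52, -0.003, 0, 0, 0, 0, -1], [0.52, -0.003, 0, 0, 0, 0, -1], [0.52, -0.003, 0, 0, 0, 0, -1]])

```text
time: 11.72
position: [0.586, 0.1163, 0.111]
tcp_rot: [[-0.037, 0.999, -0.002], [0.999, 0.037, -0.001], [-0.001, -0.002, -1.0]]
contact_force: [0.5, -0.0, 0.2]
gripper_width: -0.0003
gripper_force: 0.0
```

```bash
python3 - <<'E'
from h import *
s=status.observe();p=np.array(s["position"]);print(p,s["tcp_rot"][:2],s["gripper_width"],s["contact_force"])
d=np.array([.0393,-.9992,0]);n=np.array([.9992,.0393,0]);o=np.array([.593,-.0422,0]);print("tcp case",(p-o)@d,(p-o)@n)
c=cam("wrist");I=eyes.get_image("wrist")[:,:,::-1].copy();T=eyes.get_image("top")[:,:,::-1];S=eyes.get_image("side")[:,:,::-1]
for nm,x,z in (("barback",-.144,.066),("barfront",-.132,.066),("tail",-.164,.05)): print(nm,[np.round(proj(k,o+x*d+[0,0,z])) for k in (c,cam("side"))])
cs=cam("side");u,v=map(int,proj(cs,p+[0,0,.02]))
cv2.imwrite("pics/w8.png",np.hstack([cv2.resize(I[60:420,140:500],(400,400)),cv2.resize(S[v-35:v+35,u-35:u+35],(400,400),interpolation=2)]))
print("side tcp",np.round(proj(cs,p)),"tip27",np.round(proj(cs,p+[0,0,.027])),"crop off",u-35,v-35)
np.save("w8.npy",I)
E
```

```text
[0.58596292 0.11634234 0.11096277] [[-3.65138409e-02  9.99331744e-01 -1.67487116e-03]
 [ 9.99332861e-01  3.65125112e-02 -8.17754403e-04]] -0.00025210447688847924 [ 0.45030243 -0.0205806   0.24437662]
tcp case -0.15869206722736456 -0.000800735479328016
barback [array([322., 283.]), array([341., 206.])]
barfront [array([323., 304.]), array([342., 209.])]
tail [array([322., 239.]), array([340., 206.])]
side tcp [341. 189.] tip27 [341. 180.] crop off 305 147
```

View pics/w8.png

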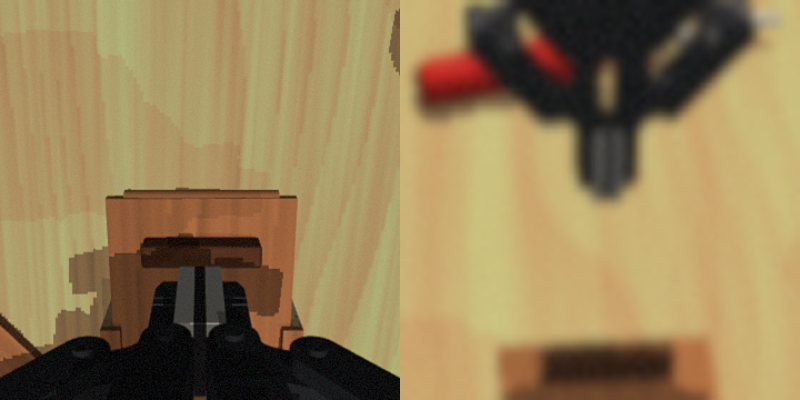

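The wrist view has the bar's top face at crop y 248–268, centred at x 200, and the lid's tail at y 197, both as predicted. In the side view the shut tips end at crop (607,195), about 24 mm above the reported TCP. I descend behind the bar.

apply_moves(moves=[[0, 0, 0.08, 0, 0, 0, -1], [0, 0, 0.15, 0, 0, 0, -1], [0, 0, 0.18, 0, 0, 0, -1], [0, 0, 0.19, 0, 0, 0, -1], [0, 0, 0.19, 0, 0, 0, -1], [0, 0, 0.19, 0, 0, 0, -1]])

```text
time: 12.62
position: [0.5876, 0.1171, 0.0371]
tcp_rot: [[-0.036, 0.999, 0.002], [0.999, 0.036, 0.0], [0.0, 0.002, -1.0]]
contact_force: [0.1, 0.5, 0.3]
gripper_width: 0.0001
gripper_force: 0.0
```

apply_moves(moves=[[0, 0, 0.008, 0, 0, 0, -1], [0, 0, 0.015, 0, 0, 0, -1], [0, 0, 0.015, 0, 0, 0, -1]])

```text
time: 13.0
position: [0.5864, 0.1169, 0.0297]
tcp_rot: [[-0.037, 0.999, -0.001], [0.999, 0.037, -0.0], [-0.0, -0.001, -1.0]]
contact_force: [0.4, 0.9, 0.1]
gripper_width: -0.0001
gripper_force: 0.0
```

apply_moves(moves=[[-0.01, 0, 0, 0, 0, 0, -1], [-0.02, 0, 0, 0, 0, 0, -1], [-0.035, 0, 0, 0, 0, 0, -1], [-0.05, 0, 0, 0, 0, 0, -1], [-0.065, 0, 0, 0, 0, 0, -1], [-0.08, 0, 0, 0, 0, 0, -1], [-0.095, 0, 0, 0, 0, 0, -1], [-0.105, 0, 0, 0, 0, 0, -1], [-0.11, 0, 0, 0, 0, 0, -1], [-0.11, 0, 0, 0, 0, 0, -1]])

```text
time: 14.25
position: [0.5883, 0.0728, 0.03]
tcp_rot: [[-0.036, 0.999, -0.0], [0.999, 0.036, -0.0], [-0.0, -0.0, -1.0]]
contact_force: [-0.5, 0.1, 0.1]
gripper_width: -0.0001
gripper_force: 0.0
```

```bash
cat > lid.py <<'E'
from h import *
d=np.array([.0393,-.9992,0]);n=np.array([.9992,.0393,0]);o=np.array([.593,-.0422,0])
s=status.observe();p=np.array(s["position"]);print("tcp case",(p-o)@d,(p-o)@n,p[2],"F",np.round(s["contact_force"],1))
T=eyes.get_image("top");h=cv2.cvtColor(T,cv2.COLOR_RGB2HSV);ct=cam("top")
def prof(y,x0,x1,z=.05):
    X=np.arange(x0,x1,1.);P=np.array([proj(ct,o+x/1e3*d+y*n+[0,0,z]) for x in X],np.float32)
    b=cv2.remap(T[:,:,2],P[:,0].reshape(1,-1),P[:,1].reshape(1,-1),cv2.INTER_LINEAR)[0]
    return X,b
for y in (-.03,-.02,.02,.03):
    X,b=prof(y,-20,84); print(y,"blue",[(int(x),int(v)) for x,v in zip(X[::4],b[::4])])
E
python3 lid.py
```

```text
tcp case -0.115137843771037 -0.0001806868998491624 0.030010359299858937 F [-0.5  0.1  0.1]
-0.03 blue [(-20, 39), (-16, 39), (-12, 40), (-8, 39), (-4, 41), (0, 40), (4, 39), (8, 40), (12, 40), (16, 40), (20, 40), (24, 40), (28, 41), (32, 40), (36, 49), (40, 75), (44, 78), (48, 78), (52, 82), (56, 85), (60, 85), (64, 86), (68, 85), (72, 93), (76, 120), (80, 111)]
-0.02 blue [(-20, 39), (-16, 38), (-12, 40), (-8, 40), (-4, 40), (0, 39), (4, 40), (8, 39), (12, 39), (16, 40), (20, 40), (24, 39), (28, 40), (32, 41), (36, 53), (40, 102), (44, 111), (48, 110), (52, 115), (56, 109), (60, 87), (64, 82), (68, 97), (72, 129), (76, 124), (80, 107)]
0.02 blue [(-20, 65), (-16, 65), (-12, 64), (-8, 65), (-4, 65), (0, 64), (4, 64), (8, 65), (12, 64), (16, 64), (20, 64), (24, 65), (28, 64), (32, 65), (36, 66), (40, 81), (44, 100), (48, 137), (52, 139), (56, 139), (60, 139), (64, 140), (68, 140), (72, 137), (76, 134), (80, 105)]
0.03 blue [(-20, 64), (-16, 65), (-12, 65), (-8, 64), (-4, 65), (0, 65), (4, 65), (8, 64), (12, 65), (16, 64), (20, 64), (24, 65), (28, 64), (32, 65), (36, 64), (40, 56), (44, 51), (48, 51), (52, 52), (56, 52), (60, 52), (64, 52), (68, 53), (72, 52), (76, 52), (80, 67)]
```

The lid follows: its front edge is at x ≈ 38, so the lid is at −41 and TCP case x ≈ lid x − 74. The ridge should start at TCP −86, and home is about −74.

apply_moves(moves=[[-0.012, 0, 0, 0, 0, 0, -1], [-0.024, 0, 0, 0, 0, 0, -1], [-0.036, 0, 0, 0, 0, 0, -1], [-0.046, 0, 0, 0, 0, 0, -1], [-0.054, 0, 0, 0, 0, 0, -1], [-0.06, 0, 0, 0, 0, 0, -1], [-0.06, 0, 0, 0, 0, 0, -1], [-0.06, 0, 0, 0, 0, 0, -1]])

```text
time: 15.3
position: [0.5892, 0.049, 0.03]
tcp_rot: [[-0.037, 0.999, 0.0], [0.999, 0.037, 0.0], [0.0, 0.0, -1.0]]
contact_force: [-0.2, -0.5, 0.4]
gripper_width: -0.0003
gripper_force: 0.0
```

apply_moves(moves=[[-0.0025, 0, 0, 0, 0, 0, -1], [-0.005, 0, 0, 0, 0, 0, -1], [-0.0075, 0, 0, 0, 0, 0, -1], [-0.01, 0, 0, 0, 0, 0, -1], [-0.0125, 0, 0, 0, 0, 0, -1], [-0.015, 0, 0, 0, 0, 0, -1], [-0.015, 0, 0, 0, 0, 0, -1]])

```text
time: 16.18
position: [0.5894, 0.0428, 0.03]
tcp_rot: [[-0.036, 0.999, -0.0], [0.999, 0.036, -0.0], [-0.0, -0.0, -1.0]]
contact_force: [-0.4, 0.2, -0.6]
gripper_width: -0.0002
gripper_force: 0.0
```

apply_moves(moves=[[-0.0025, 0, 0, 0, 0, 0, -1], [-0.005, 0, 0, 0, 0, 0, -1], [-0.005, 0, 0, 0, 0, 0, -1]])

```text
time: 16.55
position: [0.5895, 0.0412, 0.0301]
tcp_rot: [[-0.037, 0.999, 0.0], [0.999, 0.037, 0.0], [0.0, 0.0, -1.0]]
contact_force: [-1.2, 1.7, 0.5]
gripper_width: 0.0001
gripper_force: 0.6
```

apply_moves(moves=[[-0.0025, 0, 0, 0, 0, 0, -1], [-0.005, 0, 0, 0, 0, 0, -1], [-0.005, 0, 0, 0, 0, 0, -1]])

```text
time: 16.92
position: [0.5896, 0.0398, 0.0301]
tcp_rot: [[-0.037, 0.999, 0.0], [0.999, 0.037, 0.002], [0.002, 0.0, -1.0]]
contact_force: [0.5, 5.0, 1.3]
gripper_width: -0.0002
gripper_force: 2.6
```

The ridge begins at y ≈ 0.0415, so home is at y ≈ 0.0295. I continue in 1 mm steps.

apply_moves(moves=[[-0.0025, 0, 0, 0, 0, 0, -1], [-0.005, 0, 0, 0, 0, 0, -1], [-0.005, 0, 0, 0, 0, 0, -1]])

```text
time: 17.3
position: [0.5896, 0.0396, 0.0302]
tcp_rot: [[-0.038, 0.999, -0.0], [0.999, 0.038, 0.005], [0.005, 0.0, -1.0]]
contact_force: [-0.9, 10.6, 1.0]
gripper_width: -0.0001
gripper_force: 5.3
```

apply_moves(moves=[[-0.0025, 0, 0, 0, 0, 0, -1], [-0.005, 0, 0, 0, 0, 0, -1], [-0.005, 0, 0, 0, 0, 0, -1]])

```text
time: 17.68
position: [0.5897, 0.0389, 0.0302]
tcp_rot: [[-0.039, 0.999, -0.0], [0.999, 0.039, 0.007], [0.007, 0.0, -1.0]]
contact_force: [-0.2, 13.1, 2.5]
gripper_width: -0.0003
gripper_force: 7.0
```

apply_moves(moves=[[-0.0015, 0, 0, 0, 0, 0, -1], [-0.003, 0, 0, 0, 0, 0, -1], [-0.003, 0, 0, 0, 0, 0, -1]])

```text
time: 18.05
position: [0.5897, 0.0383, 0.0303]
tcp_rot: [[-0.039, 0.999, 0.0], [0.999, 0.039, 0.009], [0.009, 0.0, -1.0]]
contact_force: [-0.8, 15.3, 2.3]
gripper_width: 0.0003
gripper_force: 7.9
```

apply_moves(moves=[[-0.0015, 0, 0, 0, 0, 0, -1], [-0.0025, 0, 0, 0, 0, 0, -1], [-0.0025, 0, 0, 0, 0, 0, -1]])

```text
time: 18.42
position: [0.5898, 0.0376, 0.0303]
tcp_rot: [[-0.039, 0.999, 0.0], [0.999, 0.039, 0.009], [0.009, 0.0, -1.0]]
contact_force: [-0.6, 16.4, 2.0]
gripper_width: -0.0001
gripper_force: 8.2
```

apply_moves(moves=[[-0.001, 0, 0, 0, 0, 0, -1], [-0.002, 0, 0, 0, 0, 0, -1], [-0.002, 0, 0, 0, 0, 0, -1]])

```text
time: 18.8
position: [0.5898, 0.0367, 0.0303]
tcp_rot: [[-0.039, 0.999, 0.0], [0.999, 0.039, 0.009], [0.009, 0.0, -1.0]]
contact_force: [-1.0, 15.8, 2.0]
gripper_width: 0.0002
gripper_force: 8.1
```

apply_moves(moves=[[-0.001, 0, 0, 0, 0, 0, -1], [-0.002, 0, 0, 0, 0, 0, -1], [-0.002, 0, 0, 0, 0, 0, -1]])

```text
time: 19.18
position: [0.5899, 0.035, 0.0303]
tcp_rot: [[-0.039, 0.999, 0.0], [0.999, 0.039, 0.007], [0.007, 0.0, -1.0]]
contact_force: [-0.4, 14.0, 1.9]
gripper_width: 0.0
gripper_force: 6.8
```

The force has passed its peak of about 16 N and is falling, with the lid at about −5.5 mm. I use smaller steps now.

apply_moves(moves=[[-0.001, 0, 0, 0, 0, 0, -1], [-0.001, 0, 0, 0, 0, 0, -1]])

```text
time: 19.42
position: [0.59, 0.0334, 0.0302]
tcp_rot: [[-0.038, 0.999, 0.0], [0.999, 0.038, 0.005], [0.005, 0.0, -1.0]]
contact_force: [0.1, 9.3, 1.1]
gripper_width: -0.0001
gripper_force: 4.6
```

apply_moves(moves=[[-0.001, 0, 0, 0, 0, 0, -1], [-0.001, 0, 0, 0, 0, 0, -1]])

```text
time: 19.68
position: [0.59, 0.0305, 0.0301]
tcp_rot: [[-0.037, 0.999, 0.0], [0.999, 0.037, -0.0], [-0.0, 0.0, -1.0]]
contact_force: [0.4, 0.2, 0.5]
gripper_width: 0.0001
gripper_force: 0.5
```

It snapped over. Now I go gently to the felt.

apply_moves(moves=[[-0.001, 0, 0, 0, 0, 0, -1], [-0.0025, 0, 0, 0, 0, 0, -1], [-0.0025, 0, 0, 0, 0, 0, -1]])

```text
time: 20.05
position: [0.5898, 0.0289, 0.0299]
tcp_rot: [[-0.036, 0.999, -0.0], [0.999, 0.036, -0.001], [-0.001, -0.0, -1.0]]
contact_force: [-0.2, 0.1, -0.5]
gripper_width: -0.0001
gripper_force: 0.0
```

apply_moves(moves=[[-0.001, 0, 0, 0, 0, 0, -1], [-0.0025, 0, 0, 0, 0, 0, -1], [-0.0025, 0, 0, 0, 0, 0, -1]])

```text
time: 20.42
position: [0.5899, 0.0284, 0.03]
tcp_rot: [[-0.037, 0.999, -0.0], [0.999, 0.037, 0.0], [0.0, -0.0, -1.0]]
contact_force: [-0.7, 0.6, 0.2]
gripper_width: 0.0002
gripper_force: 0.2
```

apply_moves(moves=[[-0.001, 0, 0, 0, 0, 0, -1], [-0.0025, 0, 0, 0, 0, 0, -1], [-0.0025, 0, 0, 0, 0, 0, -1]])

```text
time: 20.8
position: [0.5899, 0.0284, 0.03]
tcp_rot: [[-0.037, 0.999, -0.0], [0.999, 0.037, 0.002], [0.002, -0.0, -1.0]]
contact_force: [-0.1, 5.5, 0.2]
gripper_width: 0.0003
gripper_force: 2.6
```

apply_moves(moves=[[-0.001, 0, 0, 0, 0, 0, -1], [-0.002, 0, 0, 0, 0, 0, -1], [-0.002, 0, 0, 0, 0, 0, -1]])

```text
time: 21.18
position: [0.5899, 0.0284, 0.03]
tcp_rot: [[-0.038, 0.999, -0.0], [0.999, 0.038, 0.003], [0.003, -0.0, -1.0]]
contact_force: [-1.1, 8.2, 0.1]
gripper_width: -0.0001
gripper_force: 3.7
```

The lid is firm against the felt at 8 N. I ease off, retreat and lift clear.

apply_moves(moves=[[0.008, 0, 0, 0, 0, 0, -1], [0.02, 0, 0, 0, 0, 0, -1], [0.025, 0, 0, 0, 0, 0, -1], [0.025, 0, -0.06, 0, 0, 0, -1], [0.025, 0, -0.2, 0, 0, 0, -1], [0.025, 0, -0.35, 0, 0, 0, -1], [0.2, 0, -0.35, 0, 0, 0, -1], [0.3, 0, -0.35, 0, 0, 0, -1], [0.3, 0, -0.35, 0, 0, 0, -1]])

```text
time: 22.3
position: [0.5854, 0.1493, 0.1701]
tcp_rot: [[-0.041, 0.999, 0.0], [0.999, 0.041, 0.0], [0.0, 0.001, -1.0]]
contact_force: [0.0, -0.8, 0.2]
gripper_width: -0.0002
gripper_force: 0.0
```

```bash
python3 lid.py; python3 - <<'E'
from h import *
d=np.array([.0393,-.9992,0]);n=np.array([.9992,.0393,0]);o=np.array([.593,-.0422,0])
T=eyes.get_image("top");I=cv2.imread("pics/top0.png")[:,:,::-1];ct=cam("top")
X=np.arange(-90,-30,2.)
for y in (-.015,.015):
    b=[int(T[int(round(v)),int(round(u)),0]) for u,v in (proj(ct,o+x/1e3*d+y*n+[0,0,.066]) for x in X)];print(y,list(zip(X.astype(int).tolist(),b)))
# bystanders: change between first and present pictures, outside case/mass/arm
g=(np.abs(T.astype(int)-I).sum(2)>60).astype(np.uint8);k,l,st,ce=cv2.connectedComponentsWithStats(g)
print([(st[i].tolist()) for i in range(1,k) if st[i,4]>25]); print(status.observe()["position"])
E
```

```text
tcp case -0.1916426517152569 -2.053285899076239e-05 0.1701182868964001 F [ 0.  -0.8  0.2]
-0.03 blue [(-20, 38), (-16, 39), (-12, 39), (-8, 39), (-4, 39), (0, 39), (4, 39), (8, 40), (12, 40), (16, 40), (20, 40), (24, 49), (28, 66), (32, 67), (36, 68), (40, 67), (44, 68), (48, 68), (52, 67), (56, 68), (60, 68), (64, 68), (68, 69), (72, 69), (76, 68), (80, 72)]
-0.02 blue [(-20, 39), (-16, 39), (-12, 39), (-8, 39), (-4, 39), (0, 38), (4, 39), (8, 40), (12, 40), (16, 39), (20, 50), (24, 64), (28, 64), (32, 66), (36, 67), (40, 66), (44, 66), (48, 67), (52, 67), (56, 67), (60, 66), (64, 68), (68, 67), (72, 67), (76, 67), (80, 70)]
0.02 blue [(-20, 67), (-16, 66), (-12, 65), (-8, 66), (-4, 65), (0, 66), (4, 66), (8, 66), (12, 66), (16, 66), (20, 66), (24, 65), (28, 65), (32, 65), (36, 65), (40, 66), (44, 65), (48, 65), (52, 66), (56, 65), (60, 65), (64, 65), (68, 65), (72, 65), (76, 65), (80, 70)]
0.03 blue [(-20, 65), (-16, 65), (-12, 65), (-8, 65), (-4, 66), (0, 66), (4, 66), (8, 65), (12, 64), (16, 66), (20, 65), (24, 65), (28, 65), (32, 65), (36, 66), (40, 66), (44, 65), (48, 65), (52,
[... 526 characters left out ...]
76, 186), (-74, 188), (-72, 188), (-70, 188), (-68, 188), (-66, 188), (-64, 188), (-62, 182), (-60, 129), (-58, 129), (-56, 102), (-54, 96), (-52, 93), (-50, 95), (-48, 88), (-46, 88), (-44, 118), (-42, 175), (-40, 187), (-38, 186), (-36, 186), (-34, 186), (-32, 186)]
[[0, 0, 640, 480, 247727], [248, 104, 31, 20, 335], [119, 149, 7, 6, 40], [94, 150, 7, 6, 37], [68, 152, 8, 6, 43], [469, 157, 8, 6, 43], [482, 159, 8, 7, 45], [496, 161, 8, 7, 46], [509, 164, 9, 7, 49], [523, 166, 8, 7, 46], [327, 430, 9, 9, 47], [339, 431, 29, 16, 212], [124, 443, 95, 37, 1834], [348, 448, 18, 28, 251], [334, 457, 9, 10, 60], [291, 461, 46, 19, 262], [199, 466, 45, 14, 300]]
[0.58540689 0.14655174 0.16980735]
```

The lid covers the pocket up to the pad, with the bar at case x ≈ −54, and no contact with the bystanders was felt. The arm is clear.

```bash
python3 -c "
from rig import order
print(order.close_job())"
```

```text
the job is handed in; nothing more can be done
None
```

I handed the job in at about 23 s, and no verdict came back. The mass stands upright in the pocket, and the lid is over the ridge (peak push about 16 N) and home against the felt at about 8 N. No contact with the bystanders was felt, but my picture comparison of them was inconclusive.

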